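# Fit a grinding stone in the collet and tighten the nut

## Task

Take the cylindrical grinding stone out of the wooden rack and lower its shank into the open collet of the upright grinder, gently and fully home. Then turn the collet nut clockwise (seen from above) by feel until the jaws grip the shank firmly, without over-tightening, and let go. Leave it gripped there, with the ball and cone points still in the rack and the other things on the bench where they are.

Things in the scene. Friction and masses are not known exactly. Their poses are not given: they have to be found in the camera images.
- stone: the mounted grinding stone to fit: off-white cylinder 20 mm in diameter and 24 mm tall on a steel shank 8 mm in diameter and 40 mm long, 64 mm in all, 60 g. Origin: centre of the shank's free end (which has a 1.5 mm chamfer); +z along the shank to the head, so head from z = 40 to 64 mm. It starts upright in one of the three holes of the rack
- rack: fixed wooden block 200 x 55 x 36 mm with three holes in a row along its own x axis, 65 mm apart, each 9.5 mm wide and 30 mm deep. Origin: centre of its underside. The points stand in it with their heads 10 mm above the block. The block and the bench are bare around the heads, but the next head is 65 mm away
- grinder: fixed: small straight grinder with an aluminium barrel, clamped nose up between two wooden jaws on a steel plate 120 x 120 mm. Origin: centre of the plate's underside on the bench; z is the collet's axis. The barrel (38 mm wide) ends at 102 mm, above it is a round nose 25 mm wide up to the nut; the wooden jaws reach 62 mm
- seat (a point): point on the collet's axis at the bottom of the bore, 118 mm above the bench and 30 mm below the top of the nut; the shank is fully home when its end stands here (10 mm of shank then shows above the nut). In the bore the measured poses are not exact enough: feel for the mouth and give way to side forces
- nut_top (a point): centre of the nut's top face, 148 mm above the bench: mouth of the bore, 9.4 mm wide, with a chamfer 1.8 mm wide. It turns with the nut
- nut_mid (a point): centre of the steel hexagon nut (32 mm across flats, 18 mm tall, 130 to 148 mm above the bench), 139 mm above the bench; turns with the nut. Two opposite flats face its +x and -x, the others every 60 degrees. Clockwise from above tightens. It starts slack, turns against a steady friction of up to 0.5 N m and stays where it is left. See collet for the feel of it
- collet: three jaws inside the nut that close on the shank as it turns. Origin on its axis at bench height. They bite after 0.35 to 1.3 rad of turning, which differs each time and cannot be seen or read off the nut's angle; the torque is level until then and then climbs by about 1 N m per rad. A firm grip: 0.4 N m above level (80 N on the shank); 0.27 (55 N) is loose, 0.52 (105 N) over-tight
- ball_point: off-white ball 22 mm in diameter on a like shank, in the rack; leave it there. Origin: shank end
- cone_point: off-white cone 20 mm wide, 26 mm tall on a like shank, in the rack; leave it there. Origin: shank end
- chisel: steel stone chisel 185 mm long lying on the bench, a bystander. Origin: under its middle
- mallet: wooden mallet lying on the bench, 220 mm long, a bystander. Origin: under the junction of head and handle
- wrench: steel open-ended wrench 180 mm long lying on the bench, a bystander, not needed. Origin: under its middle
- brush: dusting brush 200 mm long lying on the bench, a bystander. Origin: under its middle
- chip: marble offcut 70 x 50 x 44 mm, a bystander. Origin: centre of its underside

How it is judged:
On the way:
1. the stone's shank stands fully home in the collet, the jaws not yet gripping it (z of stone in the frame of seat below 0.003 m and horizontal distance between stone and seat below 0.005 m and angle between stone's own z axis and vertical below 0.2 rad and contact force between collet and stone below 15 N), for 0.2 s.
At the end, for the whole second after the job is handed in: The stone stands upright (within 0.06 rad) and at rest in the collet, its shank end within 3 mm of the seat in height and 2.5 mm sideways, and the jaws together press on the shank with more than 55 N (z of stone in the frame of seat below 0.003 m and horizontal distance between stone and seat below 0.0025 m and angle between stone's own z axis and vertical below 0.06 rad and contact force between collet and stone above 55 N and linear speed of stone below 0.01 m/s); the robot touches nothing.
It fails at once if the stone is pressed on the grinder or its nut with more than 40 N (all contacts added up) (contact force between stone and grinder above 40 N).
It fails at once if the stone is dropped into the collet (faster than 0.35 m/s inside the bore) (horizontal distance between stone and seat below 0.006 m and z of stone in the frame of seat below 0.028 m and linear speed of stone above 0.35 m/s).
It fails at once if the nut is over-tightened: the jaws together press on the shank with more than 105 N (contact force between collet and stone above 105 N).
It fails at once if the ball or cone point is taken from the rack or shifted by more than 20 mm (distance of any of ball_point, cone_point from where it was at the start of the episode above 0.02 m).
It fails at once if a bystander on the bench is moved by more than 40 mm (distance of any of chisel, mallet, wrench, brush, chip from where it was at the start of the episode above 0.04 m).
It also fails if it takes over 72 s, if anything falls off the work surface, if the arm or the gripper's body presses on something with over 40 N, if the wrist force passes 120 N, or if a joint passes its speed limit or range.

## Robot

A 6-joint arm with a two-finger parallel gripper is mounted at the origin on the work surface. World frame = base frame: x ahead of the robot, y to its left, z up, the work surface at z = 0. Lengths are in m, angles in rad, forces in N, time in s.
With the tool pointing down it reaches from about 0.25 to 0.725 m from the base axis. Payload 9.7 kg.
Tool frame: the origin (TCP) lies on the centre line of the jaws, within the pads' length; the fingertips stand 22 mm ahead of it and the grasp point (between the pads) lies 3 mm ahead of it; z points along the fingers, y is the line along which they close (so a half turn about z gives the same grasp; the last joint's range is limited). The gripper opens to 85 mm and grips with 20 to 120 N. Pads are 22 mm wide; open, the fingers measure 114 mm over their backs; the gripper's body (76 mm by 85 mm) begins 54 mm behind the grasp point. The pads swing forward as they close: fully open they stand 13 mm farther back than shut.
Start: joints at [1.166, 0.087, 0.176, 1.66, 0, 1.571], TCP at [0.217, 0.506, 0.253] pointing down, gripper open.
Joint ranges: [-3.13, 3.13], [-0.85, 1.81], [-1.15, 1.24], [-2.2, 2.28], [-1.44, 1.52], [-3.14, 3.14]. Speed limits (rad/s): [2.22, 2.22, 2.57, 3.14, 3.14, 3.14].

## Interface

Orientations are given as a rotation vector (axis times angle).
In Python, from cell import ctrl gives the robot as it stands.
- The arm moves only by the tool play_rows, never from a script. Its arguments are lists of equal length, an entry for each row: "rotation": the turn, a rotation vector about the tool's x, y, z in rad, a list of three; "slide": the shift along the tool's x, y, z in mm, a list of three; "fingers": the finger opening in mm, from 0 to 85.4. In form: {"rotation": [[wx, wy, wz], ...], "slide": [[x, y, z], ...], "fingers": [fingers, ...]}. A call has 1 to 5 rows; each row is the pose to reach, as a shift and turn from the pose commanded when the call began, along the tool's axes at that moment; what a row does not reach only later rows make up. A row lasts 1/10 s, in which the tool goes at most 50 mm and 8.59 degrees, less where a joint would pass 70% of its speed; a pose out of reach is approached as far as the arm can. A call with a gripper value outside its range is refused whole. The fingers move at their own pace and stop on an object; "newtons" is the grip in N (left out, the last holds). Time passes only in rows, so rows that repeat a pose let the fingers close. It gives the time, the measured TCP pose, the force, the opening and the grip force at its end, in the units of the state.
- ctrl.get_state(): the state, without advancing time (a new reading comes with each control period).
- ctrl.get_image(name): name is "side" or "top" or "wrist"; returns a dict with "pixels" (480x640x3 uint8, blue, green, red), "z_map" (480x640 float32, m along the optical axis (not along the pixel's ray), 0 where there is no reading), "vfov" (degrees; the focal length in pixels is half the picture's height over the tangent of half this angle, whatever the lens; pixels are square), "cx", "cy" (the principal point, pixels), "rvec" (rotation vector, rad) and "tvec" (3), from world to camera coordinates, as OpenCV has them. Camera axes: x right, y down, z forward; pixel columns grow to the right and rows downward; lengths in m; the calibration is good to about 2 mm. A picture is of the moment at which its call begins.
- ctrl.sign_off(): hands the job in; it is judged then, once.
Trained networks look in a picture, given as the dict that the camera call returned (one of the last four; its "shot" number tells which), for a name from the list of things; names that differ only in an ending like _2 or _b are one class to them, and where a whole thing is asked for, a point or a joint stands for the part that bears it (a point fixed in the world has none). Each returns a list of dicts, best first, with "conf" (0 to 1); they miss things now and then, are a little off and sometimes report something else, mostly with a low value. They report only what shows in the picture. A call takes as long as a camera call.
- ctrl.find_in(picture, query): "position" ([x, y, z] in m, in world coordinates, good to about 4 mm: the middle of the surface that is visible of it).
- ctrl.trace(picture, query): "region" (480x640 bool, what is visible of it).
- ctrl.tip_of(picture, query): "position" ([x, y, z] in m, in world coordinates, good to about 4 mm: a listed point, or the origin of a listed thing).
The state is a dict: "t": time; "qpos": joint angles; "qvel": joint speeds; "joint_torque": joint torques, N m; "eef_pos": TCP position; "orientation": TCP orientation; "force": force on the tool from outside, world axes, zero at the start; "wrist_torque": the same for the moment, N m; "gripper_width": finger opening in m; "finger_force": force on a finger pad.
Only numpy, scipy, OpenCV 4.12 (cv2) and the standard library are available. Lean on these libraries where they do the work, as an engineer would, in place of code of your own. Each camera call takes 0.05 s, during which the arm holds its last target. There are 200 camera calls.

## Working session

There is one attempt and no reset: what is moved stays moved. The work goes in short steps, Python scripts to look and compute and a tool call to move; the robot and the scene stay as the last step left them, time stands still between calls to the robot, and variables do not carry over. Pictures are saved under pics/ and viewed, at most 10 in all, crops included, and the job is handed in when it is done.

Besides the shell and the picture viewer there is one more tool, called as name(argument=value, ...), one argument or row to a line, values as JSON. play_rows: Moves the arm, as the interface text tells. Its arguments: {"type":"object","properties":{"rotation":{"type":"array"},"slide":{"type":"array"},"fingers":{"type":"array"},"newtons":{"type":"number"}},"required":["rotation","slide","fingers"]}

```bash
mkdir -p pics; cat > h.py <<'E'
import numpy as np, cv2
from scipy.spatial.transform import Rotation as R
from cell import ctrl
np.set_printoptions(precision=4,suppress=True)
def cloud(im):
    f=240/np.tan(np.radians(im["vfov"])/2)
    v,u=np.mgrid[:480,:640]; z=im["z_map"]
    P=np.stack([(u-im["cx"])*z/f,(v-im["cy"])*z/f,z],-1)
    Rm=R.from_rotvec(im["rvec"]).as_matrix()
    W=(P-np.array(im["tvec"]))@Rm
    W[z<=0]=np.nan
    return W
def rel(target):  # world target -> slide mm in tool axes
    s=ctrl.get_state(); T=R.from_rotvec(s["orientation"]).as_matrix()
    return T.T@(np.array(target)-s["eef_pos"])*1000
E
python3 - <<'E'
from h import *
for n in ["top","side"]:
    im=ctrl.get_image(n); cv2.imwrite(f"pics/{n}0.png",im["pixels"])
    W=cloud(im)
    for q in ["stone","ball_point","cone_point","rack","nut_top","nut_mid","grinder"]:
        for d in ctrl.find_in(im,q)[:2]: print(n,q,"find",np.array(d["position"]),round(d["conf"],2))
        for d in ctrl.tip_of(im,q)[:1]: print(n,q,"tip",np.array(d["position"]),round(d["conf"],2))
s=ctrl.get_state(); print(s)
print(R.from_rotvec(s["orientation"]).as_matrix())
E
```

```text
top stone find [ 0.5251 -0.1301  0.0687] 0.55
top stone tip [ 0.5279 -0.1288  0.0063] 0.37
top ball_point find [ 0.477  -0.2537  0.0647] 0.62
top ball_point tip [ 0.4788 -0.2507  0.0053] 0.44
top cone_point find [ 0.5013 -0.1866  0.0607] 0.48
top cone_point find [ 0.6214 -0.4098  0.0168] 0.3
top cone_point tip [ 0.5066 -0.1879  0.0084] 0.37
top rack find [ 0.5006 -0.1906  0.0358] 0.74
top rack find [0.5243 0.1572 0.054 ] 0.74
top rack tip [ 0.5059 -0.1931 -0.0006] 0.83
top nut_top find [0.5396 0.1665 0.1464] 0.58
top nut_top tip [0.5388 0.1703 0.1465] 0.7
top nut_mid find [0.5387 0.1642 0.1485] 0.63
top nut_mid find [ 0.5268 -0.131   0.0718] 0.26
top nut_mid tip [0.5407 0.1639 0.1355] 0.72
top grinder find [0.5272 0.1595 0.0489] 0.69
top grinder tip [ 0.5439  0.1676 -0.0011] 0.83
side stone find [ 0.502  -0.1939  0.0519] 0.29
side stone tip [ 0.5267 -0.1276  0.0059] 0.66
side ball_point find [ 0.4772 -0.2559  0.0597] 0.67
side ball_point find [0.6958 0.0005 0.0503] 0.28
side ball_point tip [ 0.4816 -0.2501  0.0044] 0.46
side cone_point find [0.6935 0.0036 0.0502] 0.43
side cone_point
[... 361 characters left out ...]
nut_mid tip [0.5412 0.1649 0.1431] 0.53
side grinder find [0.527  0.1454 0.048 ] 0.61
side grinder tip [0.5419 0.1638 0.0009] 0.76
{'t': 1.5, 'qpos': array([ 1.166 ,  0.0869,  0.1759,  1.6598, -0.    ,  1.5708]), 'qvel': array([-0.0009,  0.0005,  0.0006, -0.0012, -0.0005, -0.0012]), 'joint_torque': array([  0.0011, -52.0096,  46.4857,   0.0017,   0.    ,  -0.    ]), 'eef_pos': array([0.2166, 0.5055, 0.2533]), 'orientation': array([ 0.6316,  3.0774, -0.    ]), 'force': array([ 0.028 , -0.589 ,  0.6129]), 'wrist_torque': array([-0.0093,  0.0682,  0.0504]), 'finger_force': 0.0, 'gripper_width': 0.0856598335786096}
[[-0.9192  0.3939  0.    ]
 [ 0.3939  0.9192 -0.    ]
 [-0.     -0.     -1.    ]]
```

View pics/top0.png

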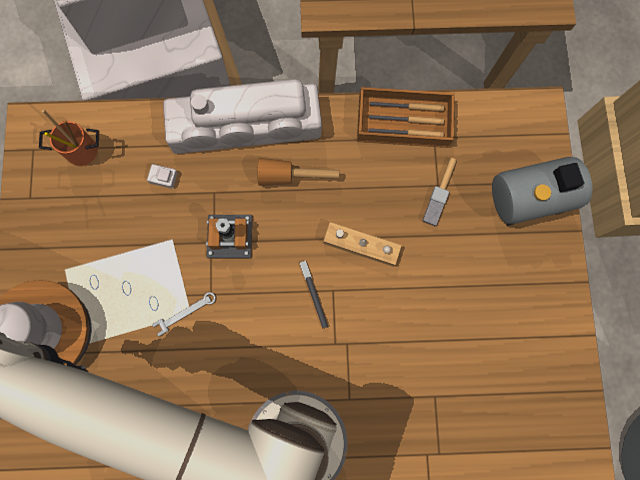

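View pics/side0.png

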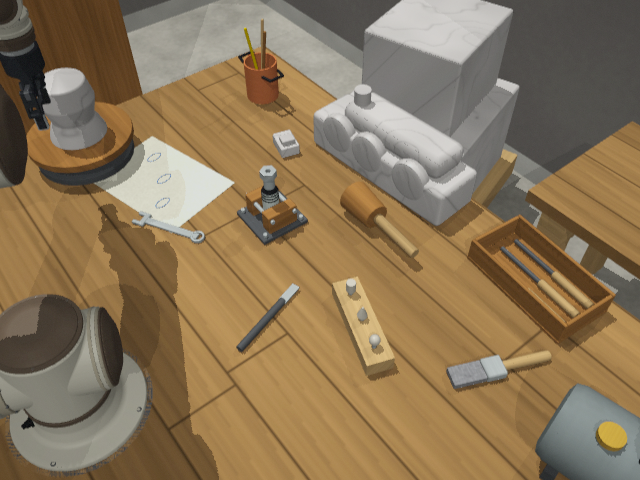

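play_rows(
  rotation=[
    [0,0,0],
    [0,0,0],
    [0,0,0],
    [0,0,0],
    [0,0,0],
  ],
  slide=[
    [-38,-33,0],
    [-76,-65,0],
    [-113,-98,0],
    [-151,-131,0],
    [-189,-163,0],
  ],
  fingers=[85,85,85,85,85],
)

```text
t: 2.0
eef_pos: [0.3264, 0.2795, 0.2534]
orientation: [0.63, 3.077, 0.001]
force: [2.2, 0.7, 0.4]
gripper_width: 0.0855
finger_force: 0.0
```

play_rows(
  rotation=[
    [0,0,0],
    [0,0,0],
    [0,0,0],
    [0,0,0],
    [0,0,0],
  ],
  slide=[
    [-38,-33,0],
    [-76,-65,0],
    [-113,-98,0],
    [-151,-131,0],
    [-189,-163,0],
  ],
  fingers=[85,85,85,85,85],
)

```text
t: 2.5
eef_pos: [0.4361, 0.055, 0.2537]
orientation: [0.632, 3.076, 0.001]
force: [0.5, 1.3, 1.3]
gripper_width: 0.085
finger_force: 0.0
```

play_rows(
  rotation=[
    [0,0,0.14],
    [0,0,0.28],
    [0,0,0.42],
    [0,0,0.56],
    [0,0,0.7],
  ],
  slide=[
    [-31,-27,5],
    [-62,-54,10],
    [-94,-82,15],
    [-125,-109,20],
    [-156,-136,30],
  ],
  fingers=[85,85,85,85,85],
)

```text
t: 3.0
eef_pos: [0.5262, -0.1313, 0.2237]
orientation: [1.656, 2.668, 0.001]
force: [0.0, 0.3, 0.5]
gripper_width: 0.0853
finger_force: 0.0
```

play_rows(
  rotation=[
    [0,0,0.14],
    [0,0,0.28],
    [0,0,0.42],
    [0,0,0.56],
    [0,0,0.7],
  ],
  slide=[
    [0,0,0],
    [0,0,0],
    [0,0,0],
    [0,0,0],
    [0,0,0],
  ],
  fingers=[85,85,85,85,85],
)

```text
t: 3.5
eef_pos: [0.5255, -0.1295, 0.2233]
orientation: [-2.471, -1.94, 0.0]
force: [-0.3, 0.1, 0.5]
gripper_width: 0.0852
finger_force: 0.0
```

play_rows(
  rotation=[
    [0,0,0.14],
    [0,0,0.14],
    [0,0,0.14],
  ],
  slide=[
    [0,0,0],
    [0,0,0],
    [0,0,0],
  ],
  fingers=[85,85,85],
)

```text
t: 3.8
eef_pos: [0.5255, -0.1294, 0.2233]
orientation: [-2.592, -1.775, 0.0]
force: [0.7, -0.4, 0.3]
gripper_width: 0.0853
finger_force: 0.0
```

```bash
python3 - <<'E'
from h import *
s=ctrl.get_state(); print(s["t"],s["qpos"],s["eef_pos"],s["force"],s["wrist_torque"]);print(R.from_rotvec(s["orientation"]).as_matrix())
im=ctrl.get_image("wrist"); cv2.imwrite("pics/w1.png",im["pixels"])
W=cloud(im)
m=(abs(W[...,0]-.5)<.1)&(abs(W[...,1]+.19)<.12)&(W[...,2]>.03)
Q=W[m&(W[...,2]<.042)]
h=W[m&(W[...,2]>.065)&(W[...,2]<.075)]
print("rack top z",np.median(Q[:,2]),cv2.minAreaRect((Q[:,:2]*1000).astype(np.float32)))
mm=(m&(W[...,2]>.065)&(W[...,2]<.08)).astype(np.uint8)
n,l,st,c=cv2.connectedComponentsWithStats(mm)
for i in range(1,n):
    if st[i,4]>60: p=W[l==i]; print(c[i],st[i],p.mean(0),(p.min(0)+p.max(0))/2,np.ptp(p,axis=0))
for q in ["stone","ball_point","cone_point"]:
    for d in ctrl.find_in(im,q)[:2]: print(q,"find",np.array(d["position"]),round(d["conf"],2))
    for d in ctrl.tip_of(im,q)[:1]: print(q,"tip",np.array(d["position"]),round(d["conf"],2))
E
```

```text
3.8 [-0.2415  0.0564  0.0854  1.5999  0.      1.6992] [ 0.5255 -0.1294  0.2233] [ 0.6836 -0.3577  0.2638] [0.0116 0.0216 0.0258]
[[ 0.3615  0.9324 -0.    ]
 [ 0.9324 -0.3615  0.    ]
 [ 0.     -0.     -1.    ]]
rack top z 0.036384418418313566 ((503.2821350097656, -190.6292266845703), (201.05810546875, 55.04404067993164), 69.5925064086914)
[322.389  227.0118] [310 214  26  26 509] [ 0.5264 -0.1288  0.0702] [ 0.5262 -0.1293  0.0688] [0.0193 0.0194 0.0074]
[323.3889 301.8778] [318 297  11  11  90] [ 0.5041 -0.1887  0.069 ] [ 0.5035 -0.1896  0.0692] [0.0084 0.0075 0.0083]
[324.3026 368.7795] [316 361  18  16 195] [ 0.4813 -0.25    0.0668] [ 0.4811 -0.2507  0.0673] [0.0149 0.0149 0.0046]
stone find [ 0.5295 -0.1264  0.067 ] 0.75
stone find [ 0.4816 -0.247   0.0587] 0.56
stone tip [ 0.5291 -0.1282  0.0085] 0.9
ball_point find [ 0.4848 -0.2469  0.0585] 0.75
cone_point find [ 0.4982 -0.1855  0.0603] 0.61
cone_point tip [ 0.4957 -0.1904  0.0041] 0.73
```

View pics/w1.png

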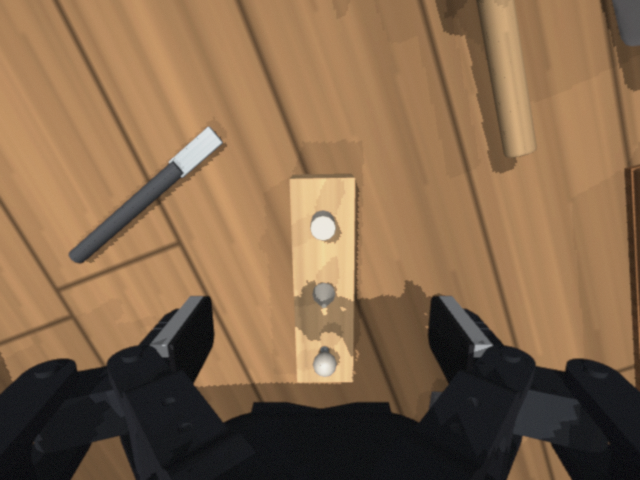

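play_rows(
  rotation=[
    [0,0,0],
    [0,0,0],
    [0,0,0],
    [0,0,0],
    [0,0,0],
  ],
  slide=[
    [0,0.5,40],
    [0,0.5,80],
    [0,0.5,120],
    [0,0.5,150],
    [0,0.5,159],
  ],
  fingers=[60,50,45,45,45],
)

```text
t: 4.65
eef_pos: [0.5241, -0.1291, 0.0609]
orientation: [-2.592, -1.768, 0.005]
force: [0.1, -1.1, 1.1]
gripper_width: 0.0449
finger_force: 0.0
```

play_rows(
  rotation=[
    [0,0,0],
    [0,0,0],
    [0,0,0],
    [0,0,0],
    [0,0,0],
  ],
  slide=[
    [0,0,0],
    [0,0,0],
    [0,0,0],
    [0,0,0],
    [0,0,0],
  ],
  fingers=[30,15,10,10,10],
  newtons=40,
)

```text
t: 5.15
eef_pos: [0.5268, -0.1298, 0.0657]
orientation: [2.594, 1.769, 0.003]
force: [-0.6, 0.8, 5.1]
gripper_width: 0.0187
finger_force: 39.6
```

play_rows(
  rotation=[
    [0,0,0],
    [0,0,0],
    [0,0,0],
    [0,0,0],
    [0,0,0],
  ],
  slide=[
    [0,0,-20],
    [0,0,-60],
    [0,0,-110],
    [0,0,-155],
    [0,0,-200],
  ],
  fingers=[10,10,10,10,10],
)

```text
t: 5.65
eef_pos: [0.5256, -0.1295, 0.2666]
orientation: [2.595, 1.769, 0.001]
force: [1.4, -0.3, -1.0]
gripper_width: 0.0187
finger_force: 39.9
```

play_rows(
  rotation=[
    [0,0,0],
    [0,0,0],
    [0,0,0],
    [0,0,0],
    [0,0,0],
  ],
  slide=[
    [30,-13,0],
    [75,-32,0],
    [120,-52,0],
    [165,-72,0],
    [205,-94,0],
  ],
  fingers=[10,10,10,10,10],
)

```text
t: 6.15
eef_pos: [0.513, 0.0976, 0.2645]
orientation: [2.596, 1.77, 0.001]
force: [1.1, 0.3, -0.4]
gripper_width: 0.019
finger_force: 39.9
```

play_rows(
  rotation=[
    [0,0,0],
    [0,0,0],
    [0,0,0],
  ],
  slide=[
    [10,0,0],
    [15,0,0],
    [15,0,0],
  ],
  fingers=[10,10,10],
)

```text
t: 6.45
eef_pos: [0.5191, 0.1093, 0.2642]
orientation: [2.595, 1.77, -0.0]
force: [-0.8, 0.0, -0.4]
gripper_width: 0.0186
finger_force: 39.9
```

```bash
cat >> h.py <<'E'
def nut(im):
    W=cloud(im)
    m=(abs(W[...,0]-.54)<.035)&(abs(W[...,1]-.166)<.035)&(abs(W[...,2]-.148)<.005)
    n,l,st,c=cv2.connectedComponentsWithStats(m.astype(np.uint8))
    if n<2: return None
    i=1+np.argmax(st[1:,4]); p=W[l==i]
    h=cv2.convexHull((p[:,:2]*1000).astype(np.float32))
    M=cv2.moments(h); e=[]
    for a in range(0,60):  # orientation with smallest summed widths = flats
        w=0
        for k in range(3):
            d=np.radians(a+60*k); q=h[:,0]@np.array([np.cos(d),np.sin(d)]); w+=np.ptp(q)
        e.append(w/3)
    return c[i],st[i],p[:,2].mean(),M["m10"]/M["m00"],M["m01"]/M["m00"],int(np.argmin(e)),min(e),max(e)
E
python3 - <<'E'
from h import *
s=ctrl.get_state(); print(s["t"],s["qpos"],s["eef_pos"],s["force"],s["wrist_torque"],s["gripper_width"])
im=ctrl.get_image("wrist")
r=nut(im); print(r)
for q in ["nut_top","seat"]:
    for d in ctrl.tip_of(im,q)[:1]: print(q,"tip",np.array(d["position"]),round(d["conf"],2))
for n in ["stone"]:
    for d in ctrl.tip_of(im,n)[:2]: print(n,"tip",np.array(d["position"]),round(d["conf"],2))
P=im["pixels"].copy(); cv2.imwrite("pics/w2.png",P)
i2=ctrl.get_image("side")
for d in ctrl.tip_of(i2,"stone")[:2]: print("side stone tip",np.array(d["position"]),round(d["conf"],2))
for n in("top",):
    i3=ctrl.get_image(n); print(n,nut(i3))
E
```

```text
6.45 [ 0.2077  0.0445  0.1526  1.679  -0.0003  2.1523] [0.5191 0.1093 0.2642] [-0.8036  0.0154 -0.413 ] [-0.056   0.0143 -0.0169] 0.018634152676504923
(array([319.4357, 148.2128]), array([ 291,  120,   57,   57, 2077], dtype=int32), np.float64(0.14830701931421447), 539.9812271961255, 166.65144918454263, 55, np.float64(31.975110785326233), np.float64(36.19059602712252))
nut_top tip [0.5413 0.1653 0.1453] 0.85
seat tip [0.5402 0.1705 0.1167] 0.65
stone tip [0.5175 0.11   0.2024] 0.98
side stone tip [0.5398 0.1655 0.143 ] 0.74
side stone tip [0.5227 0.1091 0.203 ] 0.53
top None
```

View pics/w2.png

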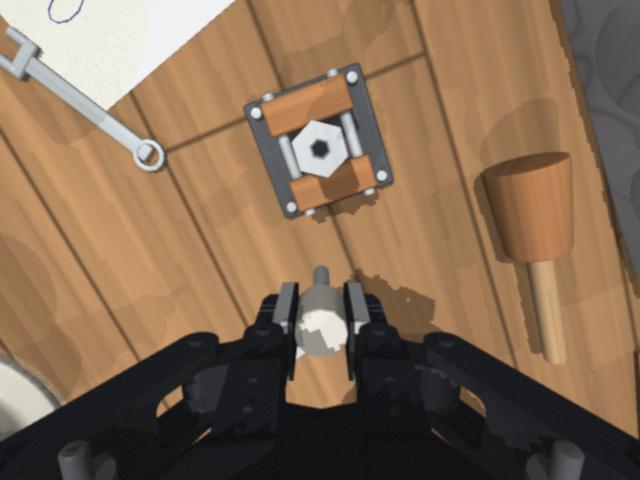

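play_rows(
  rotation=[
    [0,0,0],
    [0,0,0],
    [0,0,0],
    [0,0,0],
    [0,0,0],
  ],
  slide=[
    [30,-1,0],
    [61,-1.3,15],
    [61,-1.3,30],
    [61,-1.3,42],
    [61,-1.3,42],
  ],
  fingers=[10,10,10,10,10],
)

```text
t: 7.3
eef_pos: [0.5392, 0.1662, 0.2205]
orientation: [-2.595, -1.769, 0.004]
force: [0.3, 0.8, -0.5]
gripper_width: 0.0187
finger_force: 39.9
```

play_rows(
  rotation=[
    [0,0,0],
    [0,0,0],
    [0,0,0],
  ],
  slide=[
    [0,0,0],
    [0,0,0],
    [0,0,0],
  ],
  fingers=[10,10,10],
)

```text
t: 7.6
eef_pos: [0.5401, 0.1665, 0.2233]
orientation: [2.596, 1.769, 0.002]
force: [-0.1, 0.5, -0.9]
gripper_width: 0.0189
finger_force: 39.9
```

```bash
python3 - <<'E'
from h import *
s=ctrl.get_state(); print(s["t"],s["qpos"],s["eef_pos"],s["force"],s["wrist_torque"])
i=ctrl.get_image("side"); cv2.imwrite("pics/s2.png",cv2.resize(i["pixels"][120:260,190:350],None,fx=4,fy=4,interpolation=cv2.INTER_CUBIC))
for q in["stone","nut_top"]:
  for d in ctrl.tip_of(i,q)[:2]: print(q,np.array(d["position"]),round(d["conf"],2))
E
```

```text
7.6 [ 0.299   0.1128  0.1457  1.6022 -0.      2.2444] [0.5401 0.1665 0.2233] [-0.0602  0.4514 -0.9077] [-0.0112 -0.0011  0.054 ]
stone [0.541  0.1651 0.001 ] 0.65
stone [0.5428 0.1705 0.1634] 0.49
nut_top [0.5398 0.1673 0.1499] 0.73
```

View pics/s2.png

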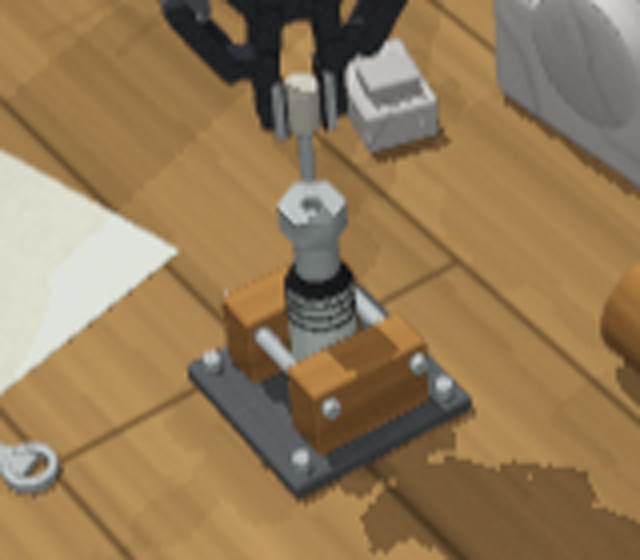

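play_rows(
  rotation=[
    [0,0,0],
    [0,0,0],
    [0,0,0],
    [0,0,0],
    [0,0,0],
  ],
  slide=[
    [0,0,4],
    [0,0,8],
    [0,0,11],
    [0,0,14],
    [0,0,16],
  ],
  fingers=[10,10,10,10,10],
)

```text
t: 8.25
eef_pos: [0.5399, 0.1668, 0.2058]
orientation: [-2.596, -1.77, 0.001]
force: [2.2, -0.3, 0.4]
gripper_width: 0.0185
finger_force: 40.1
```

play_rows(
  rotation=[
    [0,0,0],
    [0,0,0],
    [0,0,0],
    [0,0,0],
  ],
  slide=[
    [0,0,1],
    [0,0,2],
    [0,0,3],
    [0,0,3],
  ],
  fingers=[10,10,10,10],
)

```text
t: 8.65
eef_pos: [0.5398, 0.1668, 0.2031]
orientation: [-2.596, -1.77, 0.0]
force: [-0.3, -0.5, -0.1]
gripper_width: 0.0184
finger_force: 40.3
```

play_rows(
  rotation=[
    [0,0,0],
    [0,0,0],
    [0,0,0],
    [0,0,0],
    [0,0,0],
  ],
  slide=[
    [0,0,2],
    [0,0,4],
    [0,0,6],
    [0,0,8],
    [0,0,8],
  ],
  fingers=[10,10,10,10,10],
)

```text
t: 9.15
eef_pos: [0.5398, 0.1667, 0.1949]
orientation: [-2.596, -1.77, 0.001]
force: [-0.1, -0.9, -0.3]
gripper_width: 0.0186
finger_force: 40.5
```

play_rows(
  rotation=[
    [0,0,0],
    [0,0,0],
    [0,0,0],
    [0,0,0],
    [0,0,0],
  ],
  slide=[
    [0,0,2],
    [0,0,4],
    [0,0,6],
    [0,0,8],
    [0,0,8],
  ],
  fingers=[10,10,10,10,10],
)

```text
t: 9.65
eef_pos: [0.5399, 0.1667, 0.1869]
orientation: [-2.596, -1.77, 0.001]
force: [2.2, -1.0, -0.9]
gripper_width: 0.0187
finger_force: 40.5
```

End is about 0.127 m; feel for the floor in 1 mm steps.

play_rows(
  rotation=[
    [0,0,0],
    [0,0,0],
    [0,0,0],
    [0,0,0],
    [0,0,0],
  ],
  slide=[
    [0,0,1],
    [0,0,2],
    [0,0,3],
    [0,0,4],
    [0,0,5],
  ],
  fingers=[10,10,10,10,10],
)

```text
t: 10.15
eef_pos: [0.5399, 0.1668, 0.1822]
orientation: [2.596, 1.77, 0.0]
force: [0.5, -0.4, -1.4]
gripper_width: 0.0188
finger_force: 40.6
```

play_rows(
  rotation=[
    [0,0,0],
    [0,0,0],
    [0,0,0],
  ],
  slide=[
    [0,0,0.7],
    [0,0,1.4],
    [0,0,2],
  ],
  fingers=[10,10,10],
)

```text
t: 10.45
eef_pos: [0.5399, 0.1668, 0.1802]
orientation: [2.596, 1.77, 0.0]
force: [1.5, -0.3, -0.1]
gripper_width: 0.0184
finger_force: 40.7
```

play_rows(
  rotation=[
    [0,0,0],
    [0,0,0],
    [0,0,0],
  ],
  slide=[
    [0,0,0.5],
    [0,0,1],
    [0,0,1],
  ],
  fingers=[10,10,10],
)

```text
t: 10.75
eef_pos: [0.5399, 0.1668, 0.1792]
orientation: [2.596, 1.77, -0.0]
force: [1.4, -1.4, -0.3]
gripper_width: 0.0184
finger_force: 40.7
```

play_rows(
  rotation=[
    [0,0,0],
    [0,0,0],
    [0,0,0],
  ],
  slide=[
    [0,0,0.5],
    [0,0,1],
    [0,0,1],
  ],
  fingers=[10,10,10],
)

```text
t: 11.05
eef_pos: [0.5399, 0.1668, 0.1782]
orientation: [2.596, 1.77, -0.0]
force: [1.8, -1.1, -0.4]
gripper_width: 0.0186
finger_force: 40.7
```

play_rows(
  rotation=[
    [0,0,0],
    [0,0,0],
    [0,0,0],
  ],
  slide=[
    [0,0,0.5],
    [0,0,0.8],
    [0,0,0.8],
  ],
  fingers=[10,10,10],
)

```text
t: 11.35
eef_pos: [0.54, 0.1668, 0.1778]
orientation: [2.596, 1.77, 0.001]
force: [0.8, -1.8, 1.6]
gripper_width: 0.0181
finger_force: 40.9
```

play_rows(
  rotation=[
    [0,0,0],
    [0,0,0],
    [0,0,0],
  ],
  slide=[
    [0,0,0.5],
    [0,0,0.5],
    [0,0,0.5],
  ],
  fingers=[10,10,10],
)

```text
t: 11.65
eef_pos: [0.5401, 0.1669, 0.1777]
orientation: [2.595, 1.77, 0.002]
force: [2.9, -0.7, 4.8]
gripper_width: 0.0187
finger_force: 41.2
```

play_rows(
  rotation=[
    [0,0,0],
    [0,0,0],
    [0,0,0],
    [0,0,0],
    [0,0,0],
  ],
  slide=[
    [0,0,-0.7],
    [0,0,-0.7],
    [0,0,-0.7],
    [0,0,-0.7],
    [0,0,-0.7],
  ],
  fingers=[22,30,40,55,60],
)

```text
t: 12.15
eef_pos: [0.5398, 0.1668, 0.1775]
orientation: [-2.596, -1.77, 0.0]
force: [0.4, 0.9, 0.1]
gripper_width: 0.0598
finger_force: 0.0
```

play_rows(
  rotation=[
    [0,0,-0.1],
    [0,0,-0.24],
    [0,0,-0.38],
    [0,0,-0.52],
    [0,0,-0.66],
  ],
  slide=[
    [0,0,-5],
    [0,0,-10],
    [0,0,-15],
    [0,0,-15],
    [0,0,-15],
  ],
  fingers=[60,60,60,60,60],
)

```text
t: 12.65
eef_pos: [0.5399, 0.1668, 0.1928]
orientation: [1.875, 2.521, 0.0]
force: [-1.3, 0.2, 0.1]
gripper_width: 0.0596
finger_force: 0.0
```

play_rows(
  rotation=[
    [0,0,-0.14],
    [0,0,-0.28],
    [0,0,-0.42],
    [0,0,-0.56],
    [0,0,-0.67],
  ],
  slide=[
    [0,0,0],
    [0,0,0],
    [0,0,0],
    [0,0,0],
    [0,0,0],
  ],
  fingers=[60,60,60,60,60],
)

```text
t: 13.15
eef_pos: [0.5399, 0.1668, 0.1926]
orientation: [-0.942, -2.997, -0.0]
force: [0.3, -0.1, -0.8]
gripper_width: 0.0601
finger_force: 0.0
```

play_rows(
  rotation=[
    [0,0,0],
    [0,0,0],
    [0,0,0],
  ],
  slide=[
    [0,0,0],
    [0,0,0],
    [0,0,0],
  ],
  fingers=[60,60,60],
)

```text
t: 13.45
eef_pos: [0.5399, 0.1668, 0.1926]
orientation: [-0.954, -2.993, 0.0]
force: [-0.4, -0.2, -0.2]
gripper_width: 0.0602
finger_force: 0.0
```

```bash
python3 - <<'E'
from h import *
s=ctrl.get_state(); print(s["t"],s["qpos"],s["eef_pos"],s["force"],s["wrist_torque"]); T=R.from_rotvec(s["orientation"]).as_matrix(); print(T,np.degrees(np.arctan2(T[1,1],T[0,1])))
i=ctrl.get_image("wrist"); cv2.imwrite("pics/w3.png",i["pixels"]); print(nut(i))
W=cloud(i); m=(abs(W[...,0]-.54)<.03)&(abs(W[...,1]-.166)<.03)&(W[...,2]>.17)&(W[...,2]<.19); p=W[m]; print("head top",np.median(p,0),np.ptp(p,axis=0))
i=ctrl.get_image("side")
for q in["stone","nut_top"]:
  for d in ctrl.tip_of(i,q)[:2]: print(q,np.array(d["position"]),round(d["conf"],2))
E
```

```text
13.45 [0.2997 0.1086 0.082  1.5443 0.     0.917 ] [0.5399 0.1668 0.1926] [-0.3906 -0.1652 -0.2132] [0.0133 0.0379 0.0134]
[[-0.8154  0.5788 -0.0001]
 [ 0.5788  0.8154  0.    ]
 [ 0.     -0.     -1.    ]] 54.63031809343412
(array([320.4599, 271.4353]), array([ 288,  245,   66,   61, 2109], dtype=int32), np.float64(0.14813542686304282), 538.5650372374463, 167.39131762373222, 55, np.float64(32.321520894187266), np.float64(34.698738245210414))
head top [0.5371 0.1669 0.1823] [0.0557 0.0599 0.02  ]
nut_top [0.5419 0.17   0.1481] 0.65
```

View pics/w3.png

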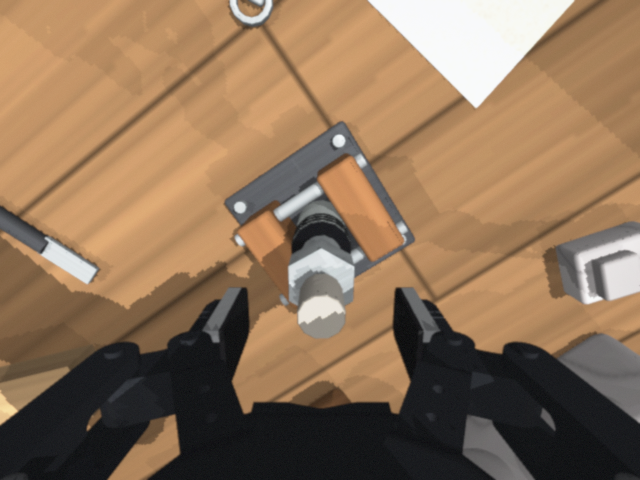

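play_rows(
  rotation=[
    [0,0,0],
    [0,0,0],
    [0,0,0],
    [0,0,0],
  ],
  slide=[
    [0,0,15],
    [0,0,32],
    [0,0,44],
    [0,0,50],
  ],
  fingers=[60,55,55,55],
)

```text
t: 14.05
eef_pos: [0.5392, 0.1666, 0.1406]
orientation: [-0.95, -2.992, 0.002]
force: [-0.4, -0.3, 0.9]
gripper_width: 0.0551
finger_force: 0.0
```

play_rows(
  rotation=[
    [0,0,0],
    [0,0,0],
    [0,0,0],
    [0,0,0],
    [0,0,0],
  ],
  slide=[
    [0,0,0],
    [0,0,0],
    [0,0,0],
    [0,0,0],
    [0,0,0],
  ],
  fingers=[45,36,28,28,28],
  newtons=90,
)

```text
t: 14.55
eef_pos: [0.5402, 0.1668, 0.1435]
orientation: [0.95, 2.993, 0.001]
force: [-0.6, -0.9, 5.5]
gripper_width: 0.0307
finger_force: 89.8
```

```bash
cat > t.py <<'E'
from h import *
def show():
    s=ctrl.get_state(); T=R.from_rotvec(s["orientation"]).as_matrix()
    print(round(s["t"],2),"yaw",round(float(np.arctan2(T[1,1],T[0,1])),4),"tau",s["wrist_torque"],"F",s["force"],"q6",round(s["qpos"][5],3),"tq6",round(s["joint_torque"][5],3),"w",round(s["gripper_width"],4),s["eef_pos"])
show()
E
python3 t.py
```

```text
14.55 yaw 0.956 tau [-0.3213  0.1935  0.1153] F [-0.6206 -0.942   5.5415] q6 0.914 tq6 0.071 w 0.0307 [0.5402 0.1668 0.1435]
```

play_rows(
  rotation=[
    [0,0,0.03],
    [0,0,0.06],
    [0,0,0.09],
    [0,0,0.12],
    [0,0,0.15],
  ],
  slide=[
    [0,0,0],
    [0,0,0],
    [0,0,0],
    [0,0,0],
    [0,0,0],
  ],
  fingers=[28,28,28,28,28],
)

```text
t: 15.05
eef_pos: [0.5402, 0.1669, 0.1435]
orientation: [1.175, 2.912, 0.001]
force: [-0.9, -1.5, 5.5]
gripper_width: 0.0312
finger_force: 90.2
```

```bash
python3 t.py
```

```text
15.05 yaw 0.8041 tau [-0.3826  0.1454  0.5969] F [-0.9024 -1.4951  5.5207] q6 1.066 tq6 0.01 w 0.0312 [0.5402 0.1669 0.1435]
```

play_rows(
  rotation=[
    [0,0,0.03],
    [0,0,0.06],
    [0,0,0.09],
  ],
  slide=[
    [0,0,0],
    [0,0,0],
    [0,0,0],
  ],
  fingers=[28,28,28],
)

```text
t: 15.35
eef_pos: [0.5403, 0.1669, 0.1435]
orientation: [1.304, 2.857, 0.001]
force: [-1.1, -1.1, 5.2]
gripper_width: 0.0308
finger_force: 90.0
```

```bash
python3 t.py
```

```text
15.35 yaw 0.7141 tau [-0.359   0.1348  0.404 ] F [-1.0761 -1.0827  5.2263] q6 1.156 tq6 -0.012 w 0.0308 [0.5403 0.1669 0.1435]
```

play_rows(
  rotation=[
    [0,0,0.03],
    [0,0,0.06],
    [0,0,0.09],
  ],
  slide=[
    [0,0,0],
    [0,0,0],
    [0,0,0],
  ],
  fingers=[28,28,28],
)

```text
t: 15.65
eef_pos: [0.5403, 0.1669, 0.1434]
orientation: [1.432, 2.795, 0.001]
force: [-0.4, -1.2, 4.8]
gripper_width: 0.0307
finger_force: 90.0
```

```bash
python3 t.py
```

```text
15.65 yaw 0.6241 tau [-0.284   0.0725  0.5482] F [-0.4367 -1.1625  4.7569] q6 1.246 tq6 0.029 w 0.0307 [0.5403 0.1669 0.1434]
```

play_rows(
  rotation=[
    [0,0,0],
    [0,0,0],
  ],
  slide=[
    [0,0,0],
    [0,0,0],
  ],
  fingers=[28,28],
)

```text
t: 15.85
eef_pos: [0.5403, 0.1669, 0.1435]
orientation: [1.431, 2.796, 0.002]
force: [-0.2, -1.5, 5.5]
gripper_width: 0.0302
finger_force: 89.9
```

```bash
python3 t.py
```

```text
15.85 yaw 0.6246 tau [-0.2664  0.0824  0.0179] F [-0.1648 -1.5088  5.539 ] q6 1.246 tq6 0.067 w 0.0302 [0.5403 0.1669 0.1435]
```

play_rows(
  rotation=[
    [0,0,0.03],
    [0,0,0.06],
  ],
  slide=[
    [0,0,0],
    [0,0,0],
  ],
  fingers=[28,28],
)

```text
t: 16.05
eef_pos: [0.5403, 0.167, 0.1435]
orientation: [1.515, 2.751, 0.002]
force: [-0.2, -1.2, 5.3]
gripper_width: 0.0309
finger_force: 89.8
```

```bash
python3 t.py
```

```text
16.05 yaw 0.5642 tau [-0.2814  0.0609  0.3836] F [-0.208  -1.156   5.3436] q6 1.306 tq6 -0.02 w 0.0309 [0.5403 0.167  0.1435]
```

play_rows(
  rotation=[
    [0,0,0.03],
  ],
  slide=[
    [0,0,0],
  ],
  fingers=[28],
)

```text
t: 16.15
eef_pos: [0.5403, 0.1669, 0.1435]
orientation: [1.556, 2.728, 0.002]
force: [0.5, -0.8, 5.5]
gripper_width: 0.0305
finger_force: 89.9
```

```bash
python3 t.py
```

```text
16.15 yaw 0.5341 tau [-0.3301  0.0193  0.4483] F [ 0.4675 -0.8163  5.4523] q6 1.336 tq6 -0.005 w 0.0305 [0.5403 0.1669 0.1435]
```

play_rows(
  rotation=[
    [0,0,0.03],
  ],
  slide=[
    [0,0,0],
  ],
  fingers=[28],
)

```text
t: 16.25
eef_pos: [0.5403, 0.1669, 0.1435]
orientation: [1.597, 2.704, 0.002]
force: [0.8, -0.9, 4.2]
gripper_width: 0.0305
finger_force: 90.0
```

```bash
python3 t.py
```

```text
16.25 yaw 0.5041 tau [-0.2922  0.0212  0.507 ] F [ 0.7617 -0.8737  4.2309] q6 1.366 tq6 -0.01 w 0.0305 [0.5403 0.1669 0.1435]
```

play_rows(
  rotation=[
    [0,0,0.03],
  ],
  slide=[
    [0,0,0],
  ],
  fingers=[28],
)

```text
t: 16.35
eef_pos: [0.5403, 0.167, 0.1435]
orientation: [1.637, 2.68, 0.002]
force: [-0.3, -0.9, 5.7]
gripper_width: 0.0307
finger_force: 90.1
```

```bash
python3 t.py
```

```text
16.35 yaw 0.4741 tau [-0.2805 -0.0409  0.5846] F [-0.3218 -0.9341  5.6729] q6 1.396 tq6 -0.004 w 0.0307 [0.5403 0.167  0.1435]
```

play_rows(
  rotation=[
    [0,0,0.03],
  ],
  slide=[
    [0,0,0],
  ],
  fingers=[28],
)

```text
t: 16.45
eef_pos: [0.5404, 0.167, 0.1435]
orientation: [1.677, 2.655, 0.002]
force: [0.3, -1.6, 4.1]
gripper_width: 0.0306
finger_force: 90.1
```

```bash
python3 t.py; python3 t.py
```

```text
16.45 yaw 0.4441 tau [-0.2851  0.0032  0.6688] F [ 0.3127 -1.5729  4.117 ] q6 1.426 tq6 0.016 w 0.0306 [0.5404 0.167  0.1435]
16.45 yaw 0.4441 tau [-0.2851  0.0032  0.6688] F [ 0.3127 -1.5729  4.117 ] q6 1.426 tq6 0.016 w 0.0306 [0.5404 0.167  0.1435]
```

play_rows(
  rotation=[
    [0,0,0.03],
  ],
  slide=[
    [0,0,0],
  ],
  fingers=[28],
)

```text
t: 16.55
eef_pos: [0.5404, 0.167, 0.1435]
orientation: [1.717, 2.63, 0.002]
force: [0.7, -0.9, 5.3]
gripper_width: 0.0305
finger_force: 89.9
```

```bash
python3 t.py
```

```text
16.55 yaw 0.4141 tau [-0.2808 -0.0122  0.5043] F [ 0.6799 -0.9161  5.2957] q6 1.456 tq6 0.029 w 0.0305 [0.5404 0.167  0.1435]
```

play_rows(
  rotation=[
    [0,0,0.03],
  ],
  slide=[
    [0,0,0],
  ],
  fingers=[28],
)

```text
t: 16.65
eef_pos: [0.5404, 0.167, 0.1435]
orientation: [1.756, 2.604, 0.002]
force: [0.2, -2.1, 4.8]
gripper_width: 0.0303
finger_force: 89.8
```

```bash
python3 t.py
```

```text
16.65 yaw 0.3841 tau [-0.3333 -0.0467  0.4439] F [ 0.1861 -2.0792  4.8006] q6 1.486 tq6 0.009 w 0.0303 [0.5404 0.167  0.1435]
```

play_rows(
  rotation=[
    [0,0,0.03],
  ],
  slide=[
    [0,0,0],
  ],
  fingers=[28],
)

```text
t: 16.75
eef_pos: [0.5404, 0.167, 0.1435]
orientation: [1.795, 2.577, 0.002]
force: [-0.4, -1.7, 4.9]
gripper_width: 0.0304
finger_force: 89.9
```

```bash
python3 t.py
```

```text
16.75 yaw 0.3541 tau [-0.2543 -0.0275  0.4391] F [-0.3672 -1.6845  4.8923] q6 1.516 tq6 -0.011 w 0.0304 [0.5404 0.167  0.1435]
```

play_rows(
  rotation=[
    [0,0,0.03],
  ],
  slide=[
    [0,0,0],
  ],
  fingers=[28],
)

```text
t: 16.85
eef_pos: [0.5404, 0.167, 0.1435]
orientation: [1.833, 2.55, 0.002]
force: [1.4, -1.4, 4.8]
gripper_width: 0.0304
finger_force: 90.1
```

```bash
python3 t.py
```

```text
16.85 yaw 0.3241 tau [-0.2293 -0.1124  0.5656] F [ 1.4323 -1.3504  4.8481] q6 1.546 tq6 -0.004 w 0.0304 [0.5404 0.167  0.1435]
```

play_rows(
  rotation=[
    [0,0,0.03],
  ],
  slide=[
    [0,0,0],
  ],
  fingers=[28],
)

```text
t: 16.95
eef_pos: [0.5405, 0.167, 0.1435]
orientation: [1.871, 2.522, 0.002]
force: [0.6, -0.7, 5.0]
gripper_width: 0.0306
finger_force: 90.1
```

```bash
python3 t.py
```

```text
16.95 yaw 0.2941 tau [-0.2491 -0.1232  0.6157] F [ 0.5844 -0.6515  5.0026] q6 1.576 tq6 0.017 w 0.0306 [0.5405 0.167  0.1435]
```

play_rows(
  rotation=[
    [0,0,0.03],
  ],
  slide=[
    [0,0,0],
  ],
  fingers=[28],
)

```text
t: 17.05
eef_pos: [0.5405, 0.167, 0.1435]
orientation: [1.909, 2.494, 0.002]
force: [0.7, -1.0, 4.4]
gripper_width: 0.0304
finger_force: 90.0
```

```bash
python3 t.py
```

```text
17.05 yaw 0.2641 tau [-0.2557 -0.1548  0.5364] F [ 0.706  -1.0195  4.4379] q6 1.606 tq6 0.031 w 0.0304 [0.5405 0.167  0.1435]
```

play_rows(
  rotation=[
    [0,0,0.03],
  ],
  slide=[
    [0,0,0],
  ],
  fingers=[28],
)

```text
t: 17.15
eef_pos: [0.5405, 0.167, 0.1435]
orientation: [1.946, 2.465, 0.002]
force: [0.6, -0.2, 4.9]
gripper_width: 0.0308
finger_force: 89.9
```

```bash
python3 t.py
```

```text
17.15 yaw 0.234 tau [-0.1983 -0.1752  0.4146] F [ 0.5849 -0.2003  4.8565] q6 1.636 tq6 0.026 w 0.0308 [0.5405 0.167  0.1435]
```

play_rows(
  rotation=[
    [0,0,0.03],
  ],
  slide=[
    [0,0,0],
  ],
  fingers=[28],
)

```text
t: 17.25
eef_pos: [0.5405, 0.167, 0.1435]
orientation: [1.983, 2.435, 0.002]
force: [1.4, -0.4, 5.1]
gripper_width: 0.0306
finger_force: 89.8
```

```bash
python3 t.py
```

```text
17.25 yaw 0.204 tau [-0.2297 -0.135   0.3889] F [ 1.3721 -0.4129  5.1413] q6 1.666 tq6 0.013 w 0.0306 [0.5405 0.167  0.1435]
```

play_rows(
  rotation=[
    [0,0,0.03],
  ],
  slide=[
    [0,0,0],
  ],
  fingers=[28],
)

```text
t: 17.35
eef_pos: [0.5405, 0.167, 0.1435]
orientation: [2.019, 2.405, 0.002]
force: [1.7, -1.3, 5.1]
gripper_width: 0.0306
finger_force: 89.9
```

```bash
python3 t.py
```

```text
17.35 yaw 0.1741 tau [-0.1945 -0.2195  0.4486] F [ 1.6557 -1.2821  5.1157] q6 1.696 tq6 0.004 w 0.0306 [0.5405 0.167  0.1435]
```

play_rows(
  rotation=[
    [0,0,0.03],
  ],
  slide=[
    [0,0,0],
  ],
  fingers=[28],
)

```text
t: 17.45
eef_pos: [0.5405, 0.167, 0.1435]
orientation: [2.055, 2.375, 0.003]
force: [1.4, -0.2, 5.7]
gripper_width: 0.0306
finger_force: 90.0
```

```bash
python3 t.py
```

```text
17.45 yaw 0.144 tau [-0.2226 -0.2176  0.5639] F [ 1.4321 -0.1833  5.7453] q6 1.726 tq6 0.02 w 0.0306 [0.5405 0.167  0.1435]
```

play_rows(
  rotation=[
    [0,0,0.03],
    [0,0,0.06],
  ],
  slide=[
    [0,0,0],
    [0,0,0],
  ],
  fingers=[28,28],
)

```text
t: 17.65
eef_pos: [0.5406, 0.167, 0.1435]
orientation: [2.125, 2.312, 0.003]
force: [2.0, -1.3, 5.9]
gripper_width: 0.0307
finger_force: 90.0
```

```bash
python3 t.py
```

```text
17.65 yaw 0.0841 tau [-0.2169 -0.2658  0.739 ] F [ 1.963  -1.2532  5.909 ] q6 1.786 tq6 0.108 w 0.0307 [0.5406 0.167  0.1435]
```

play_rows(
  rotation=[
    [0,0,0.03],
  ],
  slide=[
    [0,0,0],
  ],
  fingers=[28],
)

```text
t: 17.75
eef_pos: [0.5406, 0.167, 0.1435]
orientation: [2.16, 2.28, 0.003]
force: [1.4, -0.7, 4.5]
gripper_width: 0.0304
finger_force: 89.8
```

```bash
python3 t.py
```

```text
17.75 yaw 0.0541 tau [-0.253  -0.2908  0.5072] F [ 1.3553 -0.681   4.5467] q6 1.816 tq6 0.134 w 0.0304 [0.5406 0.167  0.1435]
```

play_rows(
  rotation=[
    [0,0,0.03],
  ],
  slide=[
    [0,0,0],
  ],
  fingers=[28],
)

```text
t: 17.85
eef_pos: [0.5406, 0.167, 0.1435]
orientation: [2.194, 2.247, 0.003]
force: [1.4, -0.9, 4.7]
gripper_width: 0.0309
finger_force: 89.9
```

```bash
python3 t.py
```

```text
17.85 yaw 0.0242 tau [-0.2733 -0.3337  0.5568] F [ 1.4456 -0.8923  4.6504] q6 1.846 tq6 0.13 w 0.0309 [0.5406 0.167  0.1435]
```

play_rows(
  rotation=[
    [0,0,0.03],
  ],
  slide=[
    [0,0,0],
  ],
  fingers=[28],
)

```text
t: 17.95
eef_pos: [0.5406, 0.167, 0.1435]
orientation: [2.227, 2.214, 0.003]
force: [2.1, -0.9, 4.0]
gripper_width: 0.0307
finger_force: 90.1
```

```bash
python3 t.py
```

```text
17.95 yaw -0.0058 tau [-0.185  -0.3041  0.725 ] F [ 2.0813 -0.9289  4.0175] q6 1.876 tq6 0.158 w 0.0307 [0.5406 0.167  0.1435]
```

play_rows(
  rotation=[
    [0,0,0.03],
  ],
  slide=[
    [0,0,0],
  ],
  fingers=[28],
)

```text
t: 18.05
eef_pos: [0.5406, 0.167, 0.1435]
orientation: [2.26, 2.181, 0.003]
force: [2.3, -0.8, 4.9]
gripper_width: 0.0303
finger_force: 90.2
```

```bash
python3 t.py
```

```text
18.05 yaw -0.0358 tau [-0.2878 -0.3923  0.7645] F [ 2.3495 -0.7944  4.8932] q6 1.906 tq6 0.206 w 0.0303 [0.5406 0.167  0.1435]
```

play_rows(
  rotation=[
    [0,0,0.03],
  ],
  slide=[
    [0,0,0],
  ],
  fingers=[28],
)

```text
t: 18.15
eef_pos: [0.5406, 0.167, 0.1435]
orientation: [2.292, 2.146, 0.003]
force: [2.7, -0.7, 4.2]
gripper_width: 0.0306
finger_force: 89.9
```

```bash
python3 t.py
```

```text
18.15 yaw -0.0658 tau [-0.2693 -0.4084  0.7473] F [ 2.6822 -0.683   4.2424] q6 1.936 tq6 0.25 w 0.0306 [0.5406 0.167  0.1435]
```

play_rows(
  rotation=[
    [0,0,0.03],
    [0,0,0.06],
  ],
  slide=[
    [0,0,0],
    [0,0,0],
  ],
  fingers=[28,28],
)

```text
t: 18.35
eef_pos: [0.5407, 0.167, 0.1435]
orientation: [2.356, 2.077, 0.003]
force: [3.2, -0.9, 4.7]
gripper_width: 0.0309
finger_force: 90.0
```

```bash
python3 t.py
```

```text
18.35 yaw -0.1256 tau [-0.2589 -0.4509  0.7342] F [ 3.1851 -0.8521  4.7182] q6 1.996 tq6 0.269 w 0.0309 [0.5407 0.167  0.1435]
```

play_rows(
  rotation=[
    [0,0,0.03],
  ],
  slide=[
    [0,0,0],
  ],
  fingers=[28],
)

```text
t: 18.45
eef_pos: [0.5407, 0.167, 0.1435]
orientation: [2.387, 2.041, 0.003]
force: [2.8, -1.4, 5.4]
gripper_width: 0.0309
finger_force: 90.2
```

```bash
python3 t.py
```

```text
18.45 yaw -0.1557 tau [-0.2471 -0.5259  0.9   ] F [ 2.8107 -1.3781  5.3899] q6 2.026 tq6 0.312 w 0.0309 [0.5407 0.167  0.1435]
```

play_rows(
  rotation=[
    [0,0,0.03],
  ],
  slide=[
    [0,0,0],
  ],
  fingers=[28],
)

```text
t: 18.55
eef_pos: [0.5407, 0.167, 0.1435]
orientation: [2.417, 2.005, 0.003]
force: [4.1, -0.5, 5.5]
gripper_width: 0.0305
finger_force: 90.0
```

```bash
python3 t.py
```

```text
18.55 yaw -0.1856 tau [-0.2632 -0.4954  0.8469] F [ 4.1442 -0.5106  5.4737] q6 2.056 tq6 0.364 w 0.0305 [0.5407 0.167  0.1435]
```

play_rows(
  rotation=[
    [0,0,0.03],
    [0,0,0.05],
  ],
  slide=[
    [0,0,0],
    [0,0,0],
  ],
  fingers=[28,28],
)

```text
t: 18.75
eef_pos: [0.5407, 0.167, 0.1435]
orientation: [2.466, 1.944, 0.003]
force: [2.5, -1.2, 5.0]
gripper_width: 0.0307
finger_force: 90.2
```

```bash
python3 t.py
```

```text
18.75 yaw -0.2355 tau [-0.3308 -0.5225  0.9082] F [ 2.5164 -1.2395  4.9761] q6 2.106 tq6 0.67 w 0.0307 [0.5407 0.167  0.1435]
```

play_rows(
  rotation=[
    [0,0,0],
    [0,0,0],
    [0,0,0],
    [0,0,0],
    [0,0,0],
  ],
  slide=[
    [0,0,0],
    [0,0,0],
    [0,0,0],
    [0,0,0],
    [0,0,0],
  ],
  fingers=[36,45,55,60,60],
)

```text
t: 19.25
eef_pos: [0.5398, 0.1668, 0.1425]
orientation: [-2.465, -1.947, 0.0]
force: [0.1, 0.0, 0.2]
gripper_width: 0.0599
finger_force: 0.0
```

play_rows(
  rotation=[
    [0,0,0],
    [0,0,0],
    [0,0,0],
    [0,0,0],
    [0,0,0],
  ],
  slide=[
    [0,0,-10],
    [0,0,-30],
    [0,0,-60],
    [0,0,-90],
    [0,0,-120],
  ],
  fingers=[60,60,60,60,60],
)

```text
t: 19.75
eef_pos: [0.5397, 0.1667, 0.2647]
orientation: [2.465, 1.947, 0.001]
force: [0.6, 0.9, 0.5]
gripper_width: 0.0599
finger_force: 0.0
```

play_rows(
  rotation=[
    [0,0,0],
    [0,0,0],
    [0,0,0],
    [0,0,0],
  ],
  slide=[
    [-20,0,-5],
    [-40,0,-10],
    [-50,0,-10],
    [-50,0,-10],
  ],
  fingers=[60,60,60,60],
)

```text
t: 20.15
eef_pos: [0.5282, 0.1173, 0.2733]
orientation: [2.467, 1.945, 0.001]
force: [-0.2, 0.2, 0.0]
gripper_width: 0.0602
finger_force: 0.0
```

```bash
python3 t.py; python3 - <<'E'
from h import *
i=ctrl.get_image("wrist"); cv2.imwrite("pics/w4.png",i["pixels"]); print(nut(i))
W=cloud(i); m=(abs(W[...,0]-.54)<.02)&(abs(W[...,1]-.166)<.02)&(W[...,2]>.178)&(W[...,2]<.187); p=W[m]; print("head top",np.median(p,0),np.ptp(p,axis=0),(p.min(0)+p.max(0))/2)
E
```

```text
20.15 yaw -0.2355 tau [ 0.0062 -0.0061 -0.0144] F [-0.2268  0.2112  0.0032] q6 2.025 tq6 -0.267 w 0.0602 [0.5282 0.1173 0.2733]
(array([321.1921, 160.5199]), array([ 297,  136,   49,   57, 1083], dtype=int32), np.float64(0.1483887772555667), 539.85556345252, 166.61482362149016, 48, np.float64(31.959927268249277), np.float64(36.65729075833076))
head top [0.5401 0.1667 0.1823] [0.0199 0.0195 0.0064] [0.5401 0.1665 0.182 ]
```

View pics/w4.png

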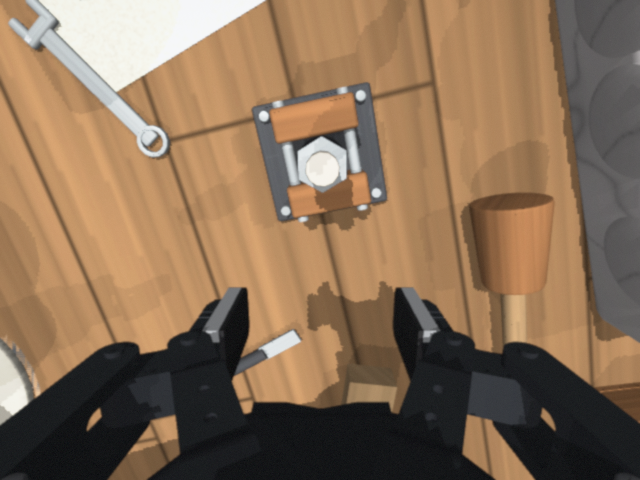

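```bash
python3 -c "
from cell import ctrl
print(ctrl.sign_off())"
```

```text
the job is handed in; nothing more can be done
None
```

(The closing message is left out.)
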